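# Find the burr carrier whose gap takes the feeler blade

## Task

Three grinder burr carriers are clamped in a row on the service plate, and the feeler gauge's blade fits the gap of only one; in the other two it jams partway down. Take the gauge by its handle out of the wooden rest and try the blade gently in the gaps, never forcing it where it jams, until you find the one that takes it against a light drag; leave the gauge there, pushed fully home with its collar down on the carrier, and let go. Do not knock the pitcher, cup or tamper about.

Things in the scene. Friction and masses are not known exactly. Their poses are not given: they have to be found in the camera images.
- gauge: Feeler gauge, loose, 64 to 104 g, upright, blade down. Origin: centre of the blade's lower tip; +z up to the handle, x across the blade's thickness, y along its width. From the tip up: steel blade 4 (x) by 20 (y) by 40 mm; steel collar 16 by 28 mm, z 40 to 46 mm; light wooden handle 14 (x) by 26 (y) mm, z 46 to 101 mm.
- handle (a point): Where to grip: on the gauge's axis inside the handle, 80 mm above the tip; close on the 14 mm sides, across the gauge's x.
- collar (a point): Centre of the underside of the gauge's collar, 40 mm above the tip, axes as the gauge. It rests on the carrier's top when the gauge is home.
- blade: The steel part of the gauge (blade and collar, rigidly fixed to the handle); origin and axes as the gauge. It must never bear on anything, nor be squeezed, with more than 25 N.
- rest: Dark wooden block, fixed, 50 (x) by 60 (y) mm, top 49 mm above its origin (centre of its underside, on the counter); foot 70 by 75 mm. A 7 by 24 mm slot in its top, long side along its y, holds the blade loosely at the start, the collar on the top, the handle standing up.
- plate: Dark steel plate, fixed, 110 (x) by 200 (y) by 10 mm, origin at the centre of its underside. On it stand three like carriers in a row along its y: aluminium blocks 40 by 40 mm on round brass feet 54 mm across, tops 66 mm above the counter. In each top is a square-edged gap 6 mm wide (plate x), 25 mm long (plate y), 42 mm deep.
- station0 (a point): Nominal centre of the gap's mouth in the top of the carrier at +55 mm along the plate's y; axes as the plate. The clamp bar under the carriers floats: all three are shifted together along the plate's x by one unknown amount, up to 2.5 mm either way, so the true mouths must be found by feel or sight.
- station1 (a point): The same for the middle carrier. From 22 mm down two lips narrow each gap. In two carriers they are rigid: the blade jams about 25 mm down, the collar 15 mm short of the top. In one, any of the three, they are sprung and let the blade through with a push of about 2 to 8 N, until the collar meets the top at 40 mm.
- station2 (a point): The same for the carrier at -55 mm along the plate's y: nominal centre of its gap's mouth, 66 mm above the counter, axes as the plate. Each carrier's block stands on a spring washer and sinks about 1 mm for every 5 N pressed on it, at most 6 mm, coming back when let go.
- pitcher: Bystander: steel milk pitcher with a handle, 80 mm across, 100 mm tall, loose; origin at the centre of its underside.
- cup: Bystander: orange drinks cup, 84 mm across, 120 mm tall, loose; origin at the centre of its underside.
- tamper: Bystander: steel coffee tamper, 58 mm across, 86 mm tall, loose; origin at the centre of its underside.
There are look-alikes about, which are no part of the job. There is more than one size of the gauge; the job needs the largest.

How it is judged (in metres and radians):
On the way:
1. the gauge is lifted out of its rest, the blade clear above the rest and the carriers (height (world z) of gauge above 0.068 m), for 0.1 s.
At the end, for the whole second after the job is handed in: The gauge stands released and at rest in the carrier that takes it: upright within 0.1 rad, collar within 3 mm of the carrier's top (66 mm above the counter) and within 6 mm of that station sideways (((z of collar in the frame of station0 between -0.003 and 0.003 m and x of collar in the frame of station0 between -0.006 and 0.006 m and y of collar in the frame of station0 between -0.006 and 0.006 m) or (z of collar in the frame of station1 between -0.003 and 0.003 m and x of collar in the frame of station1 between -0.006 and 0.006 m and y of collar in the frame of station1 between -0.006 and 0.006 m) or (z of collar in the frame of station2 between -0.003 and 0.003 m and x of collar in the frame of station2 between -0.006 and 0.006 m and y of collar in the frame of station2 between -0.006 and 0.006 m)) and angle between gauge's own z axis and vertical below 0.1 rad and linear speed of gauge below 0.02 m/s and contact force between the fingers and gauge below 0.1 N); the robot touches nothing.
It fails at once if the blade or collar bears on anything, or is squeezed, with more than 25 N (contact force between blade and anything else above 25 N).
It fails at once if the pitcher is knocked more than 3 cm from its place or over (distance of pitcher from where it was at the start of the episode above 0.03 m or angle between pitcher's own z axis and vertical above 0.5 rad).
It fails at once if the cup is knocked more than 3 cm from its place or over (distance of cup from where it was at the start of the episode above 0.03 m or angle between cup's own z axis and vertical above 0.5 rad).
It fails at once if the tamper is knocked more than 3 cm from its place or over (distance of tamper from where it was at the start of the episode above 0.03 m or angle between tamper's own z axis and vertical above 0.5 rad).
It also fails if it takes over 58 s, if anything falls off the work surface, if the arm or the gripper's body presses on something with over 40 N, if the wrist force passes 120 N, or if a joint passes its speed limit or range.

## Robot

A 6-joint arm with a two-finger parallel gripper is mounted at the origin on the work surface. World frame = base frame: x ahead of the robot, y to its left, z up, the work surface at z = 0. Lengths are in m, angles in degrees, forces in N, time in s.
With the tool pointing down it reaches from about 0.3 to 0.75 m from the base axis. Payload 8.5 kg.
Tool frame: the origin (TCP) lies on the centre line of the jaws, within the pads' length; the fingertips stand 11 mm ahead of it and the grasp point (between the pads) lies 8 mm behind it; x points along the fingers, y is the direction in which the jaws open and shut, and the axes are right-handed (so a half turn about x gives the same grasp; the last joint's range is limited). The gripper opens to 85 mm and grips with 20 to 120 N. Pads are 22 mm wide; open, the fingers measure 114 mm over their backs; the gripper's body (76 mm by 85 mm) begins 54 mm behind the grasp point. The pads swing forward as they close: fully open they stand 13 mm farther back than shut.
Start: joints at [-76.564, 21.807, 74.336, -0, 83.858, -12.336], TCP at [0.239, -0.495, 0.242] pointing down, gripper open.
Joint ranges: [-178.18, 178.18], [-50.72, 133.34], [12.68, 142.11], [-81.47, 261.47], [9.98, 163.14], [-165.26, 165.26]. Speed limits (degrees/s): [136.94, 136.94, 180, 180, 180, 180].

## Interface

Orientations are given as a 3x3 rotation matrix whose columns are the frame's x, y, z axes.
In Python, from rig import env gives the robot as it stands.
- The arm moves only by the tool carry_out, never from a script. Its argument "motion" is a list that holds one entry, the list of rows, each a list of 7 numbers: the shift along the tool's x, y, z in cm, then the turn, a rotation vector about the tool's x, y, z in rad, then the finger opening in cm, from 0 to 8.54. A call has 1 to 5 rows; each row is the pose to reach, as a shift and turn from the pose commanded when the call began, along the tool's axes at that moment; what a row does not reach only later rows make up. A row lasts 1/12 s, in which the tool goes at most 41.7 mm and 7.16 degrees, less where a joint would pass 70% of its speed; a pose out of reach is approached as far as the arm can. A call with a gripper value outside its range is refused whole. The fingers move at their own pace and stop on an object; "grip_force" is the grip in N (left out, the last holds). Time passes only in rows, so rows that repeat a pose let the fingers close. It gives the time, the measured TCP pose, the force and the opening at its end, in the units of the state.
- env.observe(): the state, without advancing time (a new reading comes with each control period).
- env.get_image(name): name is "side" or "top"; returns a dict with "image" (420x560x3 uint8, red, green, blue), "fov_y" (degrees; the focal length in pixels is half the picture's height over the tangent of half this angle, whatever the lens; pixels are square), "cx", "cy" (the principal point, pixels), "k1" (the pictures are not rectified: a ray, as slopes to the right and down, at radius r is drawn at 1 + k1 r^2 times it, then the intrinsics apply), "R" (3x3) and "t" (3): a world point X has camera coordinates R X + t. Camera axes: x right, y down, z forward; pixel columns grow to the right and rows downward; lengths in m; the calibration is good to about 2 mm. A picture is of the moment at which its call begins. There is no depth.
- env.close_job(): hands the job in, once; it reports no verdict.
The state is a dict: "time_s": time; "q": joint angles; "qvel": joint speeds; "joint_efforts": joint torques, N m; "position": TCP position; "tool_rot": TCP orientation; "ft_force": force on the tool from outside, world axes, zero at the start; "wrist_torque": the same for the moment, N m; "grip_width": finger opening in m.
Only numpy, scipy, OpenCV 4.12 (cv2) and the standard library are available. Lean on these libraries where they do the work, as an engineer would, in place of code of your own. Each camera call takes 0.05 s, during which the arm holds its last target. There are 200 camera calls.

## Working session

There is one attempt and no reset: what is moved stays moved. The work goes in short steps, Python scripts to look and compute and a tool call to move; the robot and the scene stay as the last step left them, time stands still between calls to the robot, and variables do not carry over. Pictures are saved under pics/ and viewed, on a budget of 10 in all, crops included, one or two more only if the job needs it, and the job is handed in when it is done.

Besides the shell and the picture viewer there is one more tool, called after ">>>" by a JSON object that holds its "op" and its "data". carry_out: Moves the arm, as the interface text tells. Its arguments: {"type":"object","properties":{"motion":{"type":"array","items":{"type":"array","items":{"type":"array","items":{"type":"number"}}}},"grip_force":{"type":"number"}},"required":["motion"]}

```bash
mkdir -p pics; ls
cat > h.py <<'E'
import numpy as np, cv2
from rig import env
def K(g):
    f=g["image"].shape[0]/2/np.tan(np.radians(g["fov_y"])/2); return f
def ray(g,u,v):
    f=K(g); d=np.array([(u-g["cx"])/f,(v-g["cy"])/f]); s=d.copy()
    for _ in range(20): s=d/(1+g["k1"]*(s@s))
    R=np.array(g["R"]); t=np.array(g["t"])
    return -R.T@t, R.T@np.array([s[0],s[1],1])
def onz(g,u,v,z):
    o,d=ray(g,u,v); return o+d*(z-o[2])/d[2]
def proj(g,X):
    c=np.array(g["R"])@np.array(X)+np.array(g["t"]); s=c[:2]/c[2]; s=s*(1+g["k1"]*(s@s)); return s*K(g)+np.array([g["cx"],g["cy"]])
def snap(n,name):
    g=env.get_image(n); cv2.imwrite("pics/"+name,g["image"][:,:,::-1]); np.save("pics/"+name+".npy",g,allow_pickle=True); return g
def load(name): return np.load("pics/"+name+".npy",allow_pickle=True).item()
E
python3 - <<'E'
from h import *
for n in("top","side"):
    g=snap(n,n+"0.png"); print(n,g["fov_y"],g["cx"],g["cy"],g["k1"],-np.array(g["R"]).T@g["t"],np.array(g["R"]).round(2).tolist())
print(env.observe())
E
```

```text
pics
top 48.39554656196876 278.12951819922904 216.47697874952684 -0.13179269149992232 [ 0.50338915 -0.01021285  1.24991068] [[-0.02, -1.0, 0.0], [-1.0, 0.02, -0.07], [0.07, -0.0, -1.0]]
side 57.828910047309435 274.42194373430914 209.59501118023806 0.03496204644457659 [0.55383186 0.70039111 0.64210495] [[-1.0, -0.09, 0.02], [-0.07, 0.62, -0.78], [0.06, -0.78, -0.63]]
{'time_s': 0.1, 'q': array([-7.65643131e+01,  2.18389984e+01,  7.43808116e+01,  1.04731921e-03,
        8.38560386e+01, -1.23372016e+01]), 'qvel': array([-0.00925942, -0.10257046, -0.20554418, -0.0384709 , -0.05967539,
        0.02347755]), 'joint_efforts': array([ 4.20817683e-03, -4.49221373e+01, -2.31658387e+01, -1.04449782e-04,
        3.64142899e-03,  1.46762329e-05]), 'position': array([ 0.23907423, -0.49504948,  0.24175363]), 'tool_rot': array([[-2.89914899e-04,  4.34803074e-01, -9.00525515e-01],
       [ 1.29179962e-03, -9.00524638e-01, -4.34803067e-01],
       [-9.99999124e-01, -1.28935440e-03, -3.00602935e-04]]), 'ft_force': array([-0.19895103, -1.34753166,  0.48967349]), 'wrist_torque': array([0.0046696 , 0.00661141, 0.07111533]), 'grip_width': 0.08556521372133907}
```

View pics/top0.png

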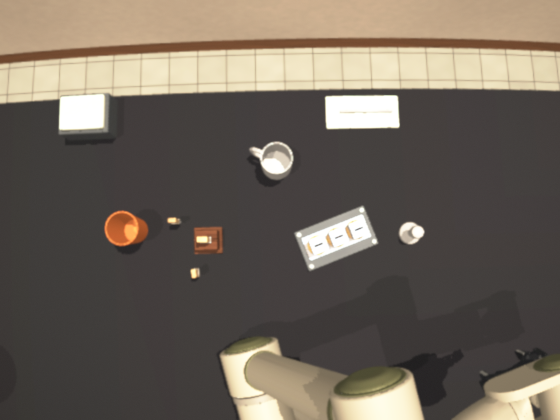

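View pics/side0.png

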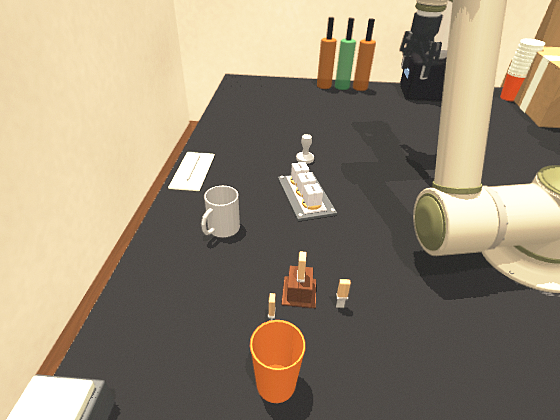

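The things that could be taken for the gauge are the tall one in the wooden rest (top 205,240; side 301,270) and two smaller loose ones (top 174,221 and 195,272; side 271,306 and 343,293). I choose the one in the rest. The plate with its carriers is at top (337,238). Next I'll check the choice in one close crop.

Run:
```python
from h import *
g=load("top0.png");s=load("side0.png")
a=cv2.resize(g["image"][205:285,155:235],(400,400),interpolation=cv2.INTER_CUBIC)
b=cv2.resize(g["image"][200:275,290:390],(400,300),interpolation=cv2.INTER_CUBIC)
c=cv2.resize(s["image"][245:315,260:360],(400,280),interpolation=cv2.INTER_CUBIC)
d=cv2.resize(s["image"][155:225,265:345],(320,280),interpolation=cv2.INTER_CUBIC)
o=np.zeros((600,800,3),np.uint8);o[:300,400:]=b;o[300:580,:400]=c;o[300:580,400:720]=d;o[:300,:400]=a[50:350]
cv2.imwrite("pics/crop.png",o[:,:,::-1])
```

```text
(no output)
```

View pics/crop.png

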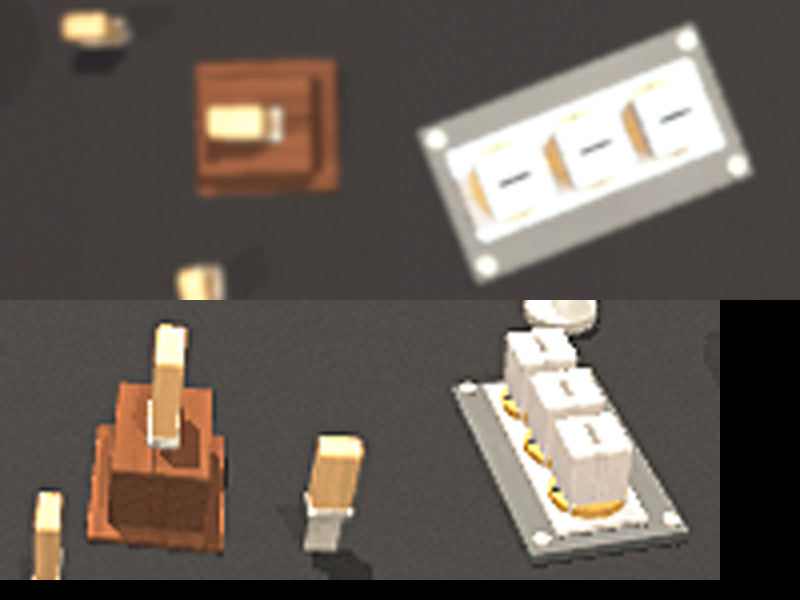

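Run:
```python
from h import *
g=load("top0.png");s=load("side0.png")
def big(im,x0,y0,x1,y1,k=8): return cv2.resize(im[y0:y1,x0:x1],None,fx=k,fy=k,interpolation=cv2.INTER_CUBIC)
def px(p,x0,y0,k=8): return (np.asarray(p)+.5)/k-.5+np.array([x0,y0])
def rect(m):
    c=max(cv2.findContours(m.astype(np.uint8),0,2)[0],key=cv2.contourArea); return cv2.minAreaRect(c),c
# slots
im=big(g["image"],290,200,390,275); gr=im.min(2)
print("slots")
S=[]
for cx,cy in((513,181),(596,147),(676,116)):
    x,y=int((cx-400)*2),int(cy*2)
    w=gr[y-26:y+26,x-40:x+40].astype(float); wt=np.clip(190-w,0,None)
    # keep central blob
    n,l=cv2.connectedComponents((wt>0).astype(np.uint8)); wt*=(l==l[26,40]) if l[26,40] else 1
    yy,xx=np.mgrid[:52,:80]; c=np.array([(wt*xx).sum(),(wt*yy).sum()])/wt.sum()+[x-40,y-26]
    P=onz(g,*px(c,290,200),.066); S.append(P); print(px(c,290,200),P.round(4),(wt>0).sum())
d=S[0]-S[2]; print("pitch",np.linalg.norm(d)/2,"ang",np.degrees(np.arctan2(d[1],d[0])))
# plate
hsv=cv2.cvtColor(im,cv2.COLOR_RGB2HSV)
r,c=rect(gr>95); b=cv2.boxPoints(r); W=np.array([onz(g,*px(p,290,200),.010) for p in b]); print("plate",W.round(4).tolist(),W.mean(0),np.linalg.norm(W-np.roll(W,1,0),axis=1))
# rest & handle, top view
im=big(g["image"],155,205,235,285); hsv=cv2.cvtColor(im,cv2.COLOR_RGB2HSV).astype(int)
print("px handle",im[296,460],im[296,520],"rest",im[340,420],"bg",im[100,300])
sub=np.zeros(im.shape[:2],bool); sub[200:400,300:560]=1
hm=sub&(im[:,:,2]>95)&(im[:,:,0]>150)
r,c=rect(hm); x0=c[:,0,:].min(0);x1=c[:,0,:].max(0); print("handle+collar rect",r,x0,x1)
for nm,p,z in(("left top",(x0[0],(x0[1]+x1[1])/2),.110),("right collar",(x1[0],(x0[1]+x1[1])/2),.055)):
    print(nm,onz(g,*px(p,155,205),z))
rm=(im[:,:,0]>im[:,:,2]*1.5)&(im[:,:,0]>50); rm[:160]=0;rm[430:]=0;rm[:,:280]=0
r,c=rect(rm); b=cv2.boxPoints(r); W=np.array([onz(g,*px(p,155,205),0.004) for p in b]); print("restfoot",r,W.round(4).tolist(),W.mean(0))
# bystanders
for nm,u,v,z in(("small1",174,221,.05),("small2",195,272,.05),("cup",123,229,.12),("pitcher",277,161,.1),("tamper",411,233,0.05)): print(nm,onz(g,u,v,z).round(3))
# side: handle
im=big(s["image"],270,245,330,315); m=(im[:,:,2]>95)&(im[:,:,0]>150)
n,l,st,ce=cv2.connectedComponentsWithStats(m.astype(np.uint8)); i=1+st[1:,4].argmax(); m=l==i
ys=np.where(m.any(1))[0]
for y in range(ys[0],ys[-1],40):
    xs=np.where(m[y])[0]; print("side row",px((xs[0],y),270,245),px((xs[-1],y),270,245))
```

```text
slots
[318.1718442  244.35984885] [ 0.5175 -0.1131  0.066 ] 589
[338.37872031 236.31262809] [ 0.5366 -0.1651  0.066 ] 489
[358.06396628 228.50448304] [ 0.5552 -0.2161  0.066 ] 501
pitch 0.05484261303867627 ang 110.10234187584172
plate [[0.5523, -0.0523, 0.01], [0.6224, -0.2424, 0.01], [0.5165, -0.2805, 0.01], [0.4476, -0.0908, 0.01]] [ 0.53472149 -0.16650403  0.01      ] [0.11154471 0.20263066 0.11253482 0.20181768]
px handle [157  97  68] [128  78  54] rest [169 102  69] bg [68 63 61]
handle+collar rect ((392.6832580566406, 276.6515808105469), (126.80870056152344, 62.2152214050293), 2.726310968399048) [330 246] [455 310]
left top [0.53615904 0.18951561 0.11      ]
right collar [0.53687234 0.15883484 0.055     ]
restfoot ((426.8377380371094, 282.88623046875), (220.80880737304688, 235.86685180664062), 88.4377670288086) [[0.5736, 0.2158, 0.004], [0.574, 0.1364, 0.004], [0.5003, 0.1356, 0.004], [0.4998, 0.2147, 0.004]] [0.53692696 0.17562522 0.004     ]
small1 [0.586 0.256 0.05 ]
small2 [0.454 0.203 0.05 ]
cup [0.565 0.368 0.12 ]
pitcher [ 0.727 -0.014  0.1  ]
tamper [ 0.541 -0.357  0.05 ]
side row [299.9375 250.5625] [300.8125 250.5625]
side row [298.4375 255.5625] [305.8125 255.5625]
side row [298.3125 260.5625] [305.5625 260.5625]
side row [298.1875 265.5625] [304.8125 265.5625]
side row [296.1875 270.5625] [304.3125 270.5625]
side row [296.1875 275.5625] [304.5625 275.5625]
side row [296.3125 280.5625] [304.4375 280.5625]
```

The gauge stands at about (0.5365, 0.1755) with its width along world y. The gaps are at (0.5175,-0.1131), (0.5366,-0.1651) and (0.5552,-0.2161), and the plate is yawed +20°. I'm moving to above the gauge.

>>> {"op": "carry_out", "data": {"motion": [[[0, -2.37, -2.8, -0.12, 0, 0, 8.5], [0, -4.74, -5.6, -0.24, 0, 0, 8.5], [0, -7.11, -8.4, -0.36, 0, 0, 8.5], [0, -9.48, -11.2, -0.48, 0, 0, 8.5], [0, -11.85, -14.0, -0.6, 0, 0, 8.5]]]}}

```text
time_s: 0.52
position: [0.3139, -0.3259, 0.242]
tool_rot: [[-0.0, 0.87, -0.493], [0.001, -0.493, -0.87], [-1.0, -0.001, -0.0]]
ft_force: [0.5, -0.0, 0.1]
grip_width: 0.0851
```

>>> {"op": "carry_out", "data": {"motion": [[[0, -0.38, -3.65, -0.104, 0, 0, 8.5], [0, -0.75, -7.3, -0.208, 0, 0, 8.5], [0, -1.13, -10.95, -0.312, 0, 0, 8.5], [0, -1.5, -14.6, -0.416, 0, 0, 8.5], [0, -1.88, -18.25, -0.52, 0, 0, 8.5]]]}}

```text
time_s: 0.93
position: [0.3884, -0.1583, 0.2423]
tool_rot: [[-0.0, 1.0, 0.004], [0.0, 0.004, -1.0], [-1.0, -0.0, -0.0]]
ft_force: [0.8, -0.5, -0.5]
grip_width: 0.0849
```

>>> {"op": "carry_out", "data": {"motion": [[[0, 1.49, -3.35, 0, 0, 0, 8.5], [0, 2.98, -6.7, 0, 0, 0, 8.5], [0, 4.46, -10.05, 0, 0, 0, 8.5], [0, 5.95, -13.4, 0, 0, 0, 8.5], [0, 7.44, -16.76, 0, 0, 0, 8.5]]]}}

```text
time_s: 1.35
position: [0.463, 0.0094, 0.2422]
tool_rot: [[-0.0, 1.0, -0.001], [0.0, -0.001, -1.0], [-1.0, -0.0, -0.0]]
ft_force: [0.7, -0.5, -0.4]
grip_width: 0.0851
```

>>> {"op": "carry_out", "data": {"motion": [[[0, 1.47, -3.32, 0, 0, 0, 6], [0, 2.94, -6.64, 0, 0, 0, 6], [0, 4.41, -9.97, 0, 0, 0, 6], [0, 5.88, -13.29, 0, 0, 0, 6], [0, 7.35, -16.61, 0, 0, 0, 6]]]}}

```text
time_s: 1.77
position: [0.5367, 0.1754, 0.242]
tool_rot: [[-0.001, 1.0, -0.001], [-0.0, -0.001, -1.0], [-1.0, -0.001, 0.0]]
ft_force: [0.6, -0.3, 0.0]
grip_width: 0.0597
```

>>> {"op": "carry_out", "data": {"motion": [[[3.5, 0, 0, 0, 0, 0, 5], [7, 0, 0, 0, 0, 0, 5], [10, 0, 0, 0, 0, 0, 5], [10, 0, 0, 0, 0, 0, 5]]]}}

```text
time_s: 2.1
position: [0.5336, 0.1734, 0.1366]
tool_rot: [[-0.011, 1.0, -0.001], [-0.001, -0.001, -1.0], [-1.0, -0.011, 0.001]]
ft_force: [-0.5, -0.0, -0.2]
grip_width: 0.0498
```

Run:
```python
from h import *
s=snap("side","side1.png"); print(env.observe()["position"],env.observe()["ft_force"])
for z in(.06,.085,.11): print(proj(s,(.5365,.1755,z)),proj(s,(.5435,.1885,z)))
c=s["image"][200:320,240:360]
cv2.imwrite("pics/c1.png",cv2.resize(c[:,:,::-1],(600,600),interpolation=cv2.INTER_CUBIC))
```

```text
[0.53514136 0.17341592 0.14012684] [-0.16776014  0.50001389  1.11917066]
[301.58913739 272.03153766] [297.84425578 276.61949278]
[302.39820441 263.52578333] [298.58546732 268.09708627]
[303.24227338 254.66502517] [299.35907391 259.21476341]
```

View pics/c1.png

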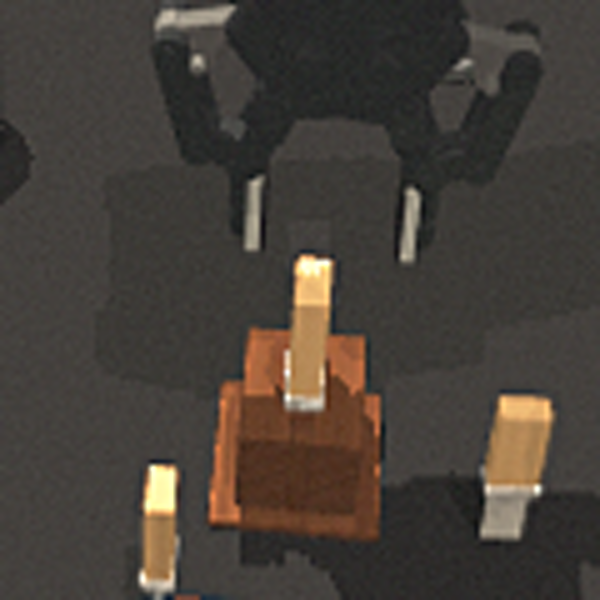

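The crop shows the open fingers straddling the tall gauge in its rest (handle at crop 295–330, fingers at 253 and 410). The handle axis matches the estimate. I'll lower to the grip height.

>>> {"op": "carry_out", "data": {"motion": [[[1.5, 0, 0, 0, 0, 0, 4], [3, 0, 0, 0, 0, 0, 4], [4.5, 0, 0, 0, 0, 0, 4], [6.1, 0, 0, 0, 0, 0, 4], [6.1, 0, 0, 0, 0, 0, 4]]]}}

```text
time_s: 2.57
position: [0.5364, 0.1733, 0.081]
tool_rot: [[-0.001, 1.0, -0.001], [-0.0, -0.001, -1.0], [-1.0, -0.001, 0.0]]
ft_force: [0.3, -0.6, 0.3]
grip_width: 0.0402
```

>>> {"op": "carry_out", "data": {"motion": [[[0, 0, 0, 0, 0, 0, 3], [0, 0, 0, 0, 0, 0, 3]]]}}

```text
time_s: 2.73
position: [0.5375, 0.1735, 0.0834]
tool_rot: [[0.003, 1.0, -0.001], [0.0, -0.001, -1.0], [-1.0, 0.003, -0.0]]
ft_force: [0.4, -0.3, 0.7]
grip_width: 0.03
```

>>> {"op": "carry_out", "data": {"motion": [[[0.2, 0, -0.2, 0, 0, 0, 2.4], [0.2, 0, -0.2, 0, 0, 0, 2.0], [0.2, 0, -0.2, 0, 0, 0, 1.8], [0.2, 0, -0.2, 0, 0, 0, 1.7]]], "grip_force": 20}}

```text
time_s: 3.07
position: [0.5365, 0.1756, 0.0797]
tool_rot: [[0.001, 1.0, -0.001], [0.0, -0.001, -1.0], [-1.0, 0.001, -0.0]]
ft_force: [0.8, 0.4, -0.0]
grip_width: 0.0171
```

>>> {"op": "carry_out", "data": {"motion": [[[0, 0, 0, 0, 0, 0, 1.6], [0, 0, 0, 0, 0, 0, 1.5], [0, 0, 0, 0, 0, 0, 1.4]]]}}

```text
time_s: 3.32
position: [0.5366, 0.1755, 0.0794]
tool_rot: [[0.0, 1.0, -0.001], [0.0, -0.001, -1.0], [-1.0, 0.0, -0.0]]
ft_force: [1.1, -0.0, 1.3]
grip_width: 0.014
```

>>> {"op": "carry_out", "data": {"motion": [[[0, 0, 0, 0, 0, 0, 1.2], [0, 0, 0, 0, 0, 0, 1.0], [0, 0, 0, 0, 0, 0, 1.0], [0, 0, 0, 0, 0, 0, 1.0]]], "grip_force": 30}}

```text
time_s: 3.65
position: [0.5367, 0.1755, 0.0795]
tool_rot: [[0.001, 1.0, -0.001], [0.0, -0.001, -1.0], [-1.0, 0.001, -0.0]]
ft_force: [1.1, -0.4, 2.7]
grip_width: 0.0135
```

>>> {"op": "carry_out", "data": {"motion": [[[-0.5, 0, 0, 0, 0, 0, 1.0], [-1.5, 0, 0, 0, 0, 0, 1.0], [-3, 0, 0, 0, 0, 0, 1.0], [-4.5, 0, 0, 0, 0, 0, 1.0], [-6, 0, 0, 0, 0, 0, 1.0]]], "grip_force": 40}}

```text
time_s: 4.07
position: [0.5359, 0.1755, 0.1405]
tool_rot: [[-0.001, 1.0, -0.001], [-0.0, -0.001, -1.0], [-1.0, -0.001, 0.0]]
ft_force: [-0.4, -0.6, -0.8]
grip_width: 0.0135
```

>>> {"op": "carry_out", "data": {"motion": [[[-1.2, 0, 0, 0, 0, 0, 1.0], [-2.5, 0, 0, 0, 0, 0, 1.0], [-2.5, 0, 0, 0, 0, 0, 1.0], [-2.5, 0, 0, 0, 0, 0, 1.0], [-2.5, 0, 0, 0, 0, 0, 1.0]]]}}

```text
time_s: 4.48
position: [0.5359, 0.1755, 0.1638]
tool_rot: [[-0.002, 1.0, -0.001], [-0.0, -0.001, -1.0], [-1.0, -0.002, 0.0]]
ft_force: [0.3, -0.1, -0.8]
grip_width: 0.0136
```

Run:
```python
from h import *
s=snap("side","side2.png");g=snap("top","top2.png"); o=env.observe(); print(o["position"],o["ft_force"],o["wrist_torque"])
p=o["position"]; t=[p[0],p[1],p[2]-.0705]
print(proj(s,t),proj(s,(t[0],t[1],t[2]+.04)))
u,v=proj(s,t).astype(int)
c=s["image"][v-70:v+20,u-50:u+50]; print(u-50,v-70)
cv2.imwrite("pics/c2.png",cv2.resize(c[:,:,::-1],None,fx=6,fy=6,interpolation=cv2.INTER_CUBIC))
```

```text
[0.53596122 0.17546722 0.16347966] [-0.07043434  0.17258459 -0.02390443] [0.00176107 0.00101289 0.02159886]
[302.93736135 260.74793747] [304.33414922 246.19772833]
252 190
```

View pics/c2.png

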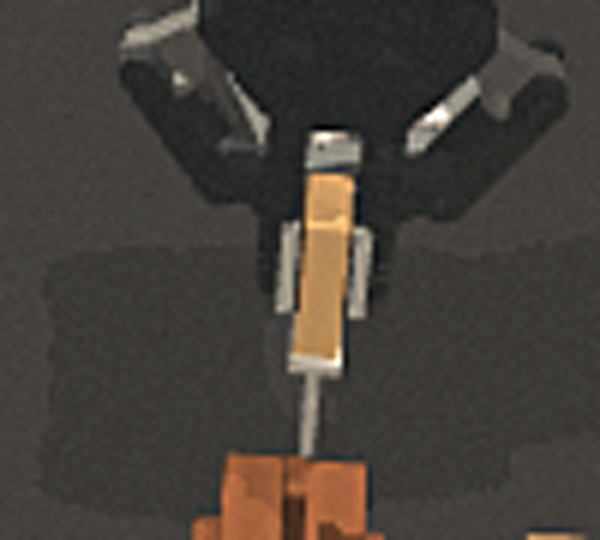

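The gauge is held square, with its blade tip at crop (305,455), clear above the slot. I'm carrying it over station0, turning +20°.

>>> {"op": "carry_out", "data": {"motion": [[[0, -0.15, 2.4, 0, 0, 0, 1.0], [0, -0.35, 5.4, 0, 0, 0, 1.0], [0, -0.55, 8.5, 0, 0, 0, 1.0], [0, -0.75, 11.6, 0, 0, 0, 1.0], [0, -0.95, 14.8, 0, 0, 0, 1.0]]]}}

```text
time_s: 5.0
position: [0.5262, 0.0264, 0.1637]
tool_rot: [[-0.001, 1.0, -0.0], [0.0, -0.0, -1.0], [-1.0, -0.001, -0.0]]
ft_force: [0.9, 0.6, -0.6]
grip_width: 0.0135
```

>>> {"op": "carry_out", "data": {"motion": [[[0, -0.2, 3.2, -0.09, 0, 0, 1.0], [0, -0.4, 6.4, -0.18, 0, 0, 1.0], [0, -0.6, 9.6, -0.27, 0, 0, 1.0], [0, -0.8, 12.3, -0.351, 0, 0, 1.0], [0, -0.9, 14.06, -0.351, 0, 0, 1.0]]]}}

```text
time_s: 5.42
position: [0.5171, -0.1155, 0.1637]
tool_rot: [[-0.001, 0.938, 0.345], [0.0, 0.345, -0.938], [-1.0, -0.001, -0.001]]
ft_force: [1.5, 0.6, -0.0]
grip_width: 0.0135
```

>>> {"op": "carry_out", "data": {"motion": [[[0.8, 0, 0, 0, 0, 0, 1.0], [1.5, 0, 0, 0, 0, 0, 1.0], [1.5, 0, 0, 0, 0, 0, 1.0], [1.5, 0, 0, 0, 0, 0, 1.0]]]}}

```text
time_s: 5.75
position: [0.5174, -0.1119, 0.1485]
tool_rot: [[-0.002, 0.939, 0.344], [0.001, 0.344, -0.939], [-1.0, -0.001, -0.002]]
ft_force: [-0.0, 0.0, -0.3]
grip_width: 0.0136
```

Run:
```python
from h import *
s=snap("side","side3.png"); o=env.observe(); print(o["position"],o["ft_force"],o["wrist_torque"],o["tool_rot"].round(4).tolist())
p=o["position"]; t=np.array([p[0],p[1],p[2]-.0705])
ey=np.array([-.344,.939,0])
print("tip near edge pred",proj(s,t+.01*ey),"slot near end",proj(s,np.array([.5175,-.1131,.066])+.0125*ey))
u,v=proj(s,t).astype(int)
c=s["image"][v-40:v+35,u-50:u+50]; print(u-50,v-40)
cv2.imwrite("pics/c3.png",cv2.resize(c[:,:,::-1],None,fx=8,fy=8,interpolation=cv2.INTER_CUBIC))
```

```text
[ 0.51762022 -0.11197177  0.14904207] [ 0.59710272 -0.62818154  0.11947408] [ 0.01803138 -0.05734161 -0.01499878] [[-0.0008, 0.9389, 0.3441], [0.0005, 0.3441, -0.9389], [-1.0, -0.0005, -0.0007]]
tip near edge pred [314.96845393 186.30337208] slot near end [314.91934139 190.57233277]
263 144
```

View pics/c3.png

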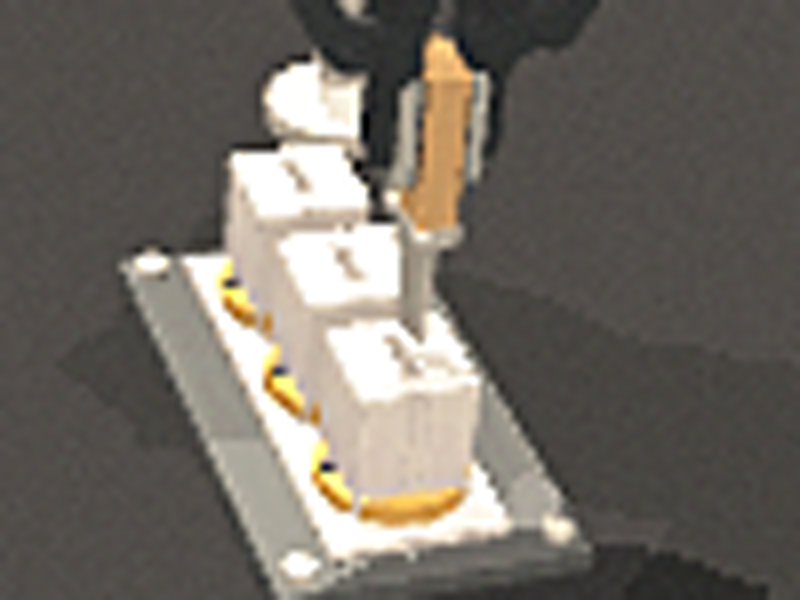

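Run:
```python
from h import *
s=load("side0.png")
k=8;x0,y0=285,160
im=cv2.resize(s["image"][y0:y0+60,x0:x0+50],None,fx=k,fy=k,interpolation=cv2.INTER_CUBIC).min(2).astype(float)
for P in((.5175,-.1131,.066),(.5366,-.1651,.066),(.5552,-.2161,.066)):
    u,v=proj(s,P); cx,cy=int((u-x0+.5)*k),int((v-y0+.5)*k); w=im[cy-26:cy+26,cx-26:cx+26]
    wt=np.clip(np.percentile(w,60)-25-w,0,None); n,l,st,ce=cv2.connectedComponentsWithStats((wt>0).astype(np.uint8))
    i=min(range(1,n),key=lambda j:np.hypot(*(ce[j]-26))-(st[j,4]>60)*50); wt*=l==i
    yy,xx=np.mgrid[:52,:52]; c=np.array([(wt*xx).sum(),(wt*yy).sum()])/wt.sum()+[cx-26,cy-26]; q=(c+.5)/k-.5+[x0,y0]
    Q=onz(s,*q,.066); d=Q-np.array(P); print((u,v),q,Q.round(4),"dx,dy plate mm",1e3*(d@[.939,.344,0]),1e3*(d@[-.344,.939,0]),st[i].tolist())
```

```text
(np.float64(313.31761779485964), np.float64(187.81718139580244)) [312.64046525 188.06120522] [ 0.5192 -0.1118  0.066 ] dx,dy plate mm 2.0821982821650518 0.6299616690807779 [2, 6, 38, 44, 812]
(np.float64(306.55470430778064), np.float64(176.20982971599096)) [306.00365002 176.52420123] [ 0.538  -0.1634  0.066 ] dx,dy plate mm 1.9430478983269275 1.109957495276135 [8, 12, 32, 35, 644]
(np.float64(300.4785921802688), np.float64(165.69701616494058)) [299.79674632 165.8114458 ] [ 0.5571 -0.2153  0.066 ] dx,dy plate mm 2.061445902286329 0.1393571821376872 [3, 8, 33, 35, 581]
```

>>> {"op": "carry_out", "data": {"motion": [[[0.6, 0.06, 0.07, 0, 0, 0, 1.0], [1.1, 0.06, 0.07, 0, 0, 0, 1.0], [1.1, 0.06, 0.07, 0, 0, 0, 1.0], [1.1, 0.06, 0.07, 0, 0, 0, 1.0]]]}}

```text
time_s: 6.13
position: [0.5183, -0.1132, 0.138]
tool_rot: [[-0.001, 0.939, 0.343], [0.0, 0.343, -0.939], [-1.0, -0.001, -0.001]]
ft_force: [-0.4, 0.6, -0.8]
grip_width: 0.0133
```

>>> {"op": "carry_out", "data": {"motion": [[[0.1, 0, 0, 0, 0, 0, 1.0], [0.2, 0, 0, 0, 0, 0, 1.0], [0.3, 0, 0, 0, 0, 0, 1.0], [0.35, 0, 0, 0, 0, 0, 1.0], [0.35, 0, 0, 0, 0, 0, 1.0]]]}}

```text
time_s: 6.55
position: [0.5184, -0.1135, 0.1347]
tool_rot: [[-0.0, 0.939, 0.343], [0.0, 0.343, -0.939], [-1.0, -0.0, -0.0]]
ft_force: [-0.7, 0.0, -0.9]
grip_width: 0.0137
```

```bash
python3 -c "
from h import *
o=env.observe();print(o['position'],o['ft_force'],o['wrist_torque'])"
```

```text
[ 0.51843012 -0.11354524  0.13474885] [-0.66108122  0.0314594  -0.89488129] [-0.0576355  -0.00342483 -0.01524425]
```

>>> {"op": "carry_out", "data": {"motion": [[[0.1, 0, 0, 0, 0, 0, 1.0], [0.2, 0, 0, 0, 0, 0, 1.0], [0.2, 0, 0, 0, 0, 0, 1.0]]]}}

```text
time_s: 6.8
position: [0.5184, -0.1135, 0.1326]
tool_rot: [[-0.0, 0.939, 0.343], [0.0, 0.343, -0.939], [-1.0, -0.0, -0.0]]
ft_force: [-0.1, 0.6, -1.2]
grip_width: 0.0139
```

>>> {"op": "carry_out", "data": {"motion": [[[0.1, 0, 0, 0, 0, 0, 1.0], [0.2, 0, 0, 0, 0, 0, 1.0], [0.2, 0, 0, 0, 0, 0, 1.0]]]}}

```text
time_s: 7.05
position: [0.5184, -0.1135, 0.1306]
tool_rot: [[-0.0, 0.939, 0.343], [0.0, 0.343, -0.939], [-1.0, -0.0, -0.0]]
ft_force: [0.1, -0.9, -1.1]
grip_width: 0.0135
```

```bash
python3 -c "
from h import *
o=env.observe();print(o['position'],o['ft_force'],o['wrist_torque'])"
```

```text
[ 0.5183913  -0.11348655  0.13061049] [ 0.05154675 -0.87267181 -1.05042491] [-0.02977505  0.00065614  0.01105569]
```

The blade has entered with no load. I'll continue down to just above the lips, which start 22 mm down.

>>> {"op": "carry_out", "data": {"motion": [[[0.3, 0, 0, 0, 0, 0, 1.0], [0.6, 0, 0, 0, 0, 0, 1.0], [0.9, 0, 0, 0, 0, 0, 1.0], [1.2, 0, 0, 0, 0, 0, 1.0], [1.4, 0, 0, 0, 0, 0, 1.0]]]}}

```text
time_s: 7.47
position: [0.5183, -0.1135, 0.1163]
tool_rot: [[-0.001, 0.939, 0.343], [0.0, 0.343, -0.939], [-1.0, -0.0, -0.0]]
ft_force: [-0.3, 0.6, -0.3]
grip_width: 0.0136
```

>>> {"op": "carry_out", "data": {"motion": [[[0.1, 0, 0, 0, 0, 0, 1.0], [0.2, 0, 0, 0, 0, 0, 1.0], [0.2, 0, 0, 0, 0, 0, 1.0]]]}}

```text
time_s: 7.72
position: [0.5184, -0.1135, 0.1146]
tool_rot: [[-0.0, 0.939, 0.343], [0.0, 0.343, -0.939], [-1.0, -0.0, -0.0]]
ft_force: [0.5, -0.2, -0.8]
grip_width: 0.0131
```

>>> {"op": "carry_out", "data": {"motion": [[[0.1, 0, 0, 0, 0, 0, 1.0], [0.2, 0, 0, 0, 0, 0, 1.0], [0.2, 0, 0, 0, 0, 0, 1.0]]]}}

```text
time_s: 7.97
position: [0.5184, -0.1135, 0.1127]
tool_rot: [[-0.0, 0.939, 0.343], [0.0, 0.343, -0.939], [-1.0, -0.0, -0.0]]
ft_force: [-0.2, 0.6, -1.2]
grip_width: 0.0135
```

```bash
python3 -c "
from h import *
o=env.observe();print(o['position'],o['ft_force'],o['wrist_torque'])"
```

```text
[ 0.51840665 -0.11351567  0.11270367] [-0.17180237  0.61157525 -1.23158958] [ 0.00066218 -0.03142989  0.01275393]
```

>>> {"op": "carry_out", "data": {"motion": [[[0.1, 0, 0, 0, 0, 0, 1.0], [0.15, 0, 0, 0, 0, 0, 1.0], [0.15, 0, 0, 0, 0, 0, 1.0]]]}}

```text
time_s: 8.22
position: [0.5185, -0.1136, 0.1114]
tool_rot: [[0.0, 0.939, 0.343], [-0.0, 0.343, -0.939], [-1.0, 0.0, 0.0]]
ft_force: [-0.5, 0.1, 1.9]
grip_width: 0.0135
```

>>> {"op": "carry_out", "data": {"motion": [[[0.1, 0, 0, 0, 0, 0, 1.0], [0.1, 0, 0, 0, 0, 0, 1.0]]]}}

```text
time_s: 8.38
position: [0.5186, -0.1136, 0.1106]
tool_rot: [[0.0, 0.939, 0.343], [-0.0, 0.343, -0.939], [-1.0, 0.0, 0.0]]
ft_force: [-0.8, 0.8, 4.9]
grip_width: 0.0136
```

>>> {"op": "carry_out", "data": {"motion": [[[0.1, 0, 0, 0, 0, 0, 1.0], [0.1, 0, 0, 0, 0, 0, 1.0]]]}}

```text
time_s: 8.55
position: [0.5186, -0.1136, 0.1099]
tool_rot: [[0.001, 0.939, 0.343], [-0.0, 0.343, -0.939], [-1.0, 0.001, 0.001]]
ft_force: [-1.9, 0.8, 8.2]
grip_width: 0.0138
```

>>> {"op": "carry_out", "data": {"motion": [[[0.06, 0, 0, 0, 0, 0, 1.0], [0.06, 0, 0, 0, 0, 0, 1.0], [0.06, 0, 0, 0, 0, 0, 1.0]]]}}

```text
time_s: 8.8
position: [0.5186, -0.1136, 0.1096]
tool_rot: [[0.001, 0.939, 0.343], [-0.001, 0.343, -0.939], [-1.0, 0.001, 0.001]]
ft_force: [-2.0, 1.3, 9.7]
grip_width: 0.0136
```

>>> {"op": "carry_out", "data": {"motion": [[[0.06, 0, 0, 0, 0, 0, 1.0], [0.06, 0, 0, 0, 0, 0, 1.0], [0.06, 0, 0, 0, 0, 0, 1.0]]]}}

```text
time_s: 9.05
position: [0.5187, -0.1136, 0.1092]
tool_rot: [[0.001, 0.939, 0.343], [-0.001, 0.343, -0.939], [-1.0, 0.001, 0.001]]
ft_force: [-3.3, 1.2, 12.2]
grip_width: 0.0135
```

The force rises steadily at about 4–5 N/mm, to 13 N with no give, so station0 is jammed. I'm withdrawing and going to station1.

>>> {"op": "carry_out", "data": {"motion": [[[-0.3, 0, 0, 0, 0, 0, 1.0], [-1, 0, 0, 0, 0, 0, 1.0], [-2, 0, 0, 0, 0, 0, 1.0], [-3, 0, 0, 0, 0, 0, 1.0], [-4.0, 0, 0, 0, 0, 0, 1.0]]]}}

```text
time_s: 9.47
position: [0.5184, -0.1135, 0.1486]
tool_rot: [[-0.0, 0.939, 0.343], [0.0, 0.343, -0.939], [-1.0, -0.0, -0.0]]
ft_force: [-0.5, -0.4, -0.5]
grip_width: 0.0136
```

>>> {"op": "carry_out", "data": {"motion": [[[0, 0, 0, 0, 0, 0, 1.0], [0, 0, 1.5, 0, 0, 0, 1.0], [0, -0.03, 3.5, 0, 0, 0, 1.0], [0, -0.03, 5.5, 0, 0, 0, 1.0], [0, -0.03, 5.5, 0, 0, 0, 1.0]]]}}

```text
time_s: 9.88
position: [0.538, -0.1689, 0.1472]
tool_rot: [[0.0, 0.94, 0.341], [-0.001, 0.341, -0.94], [-1.0, -0.0, 0.001]]
ft_force: [0.6, -0.5, -0.2]
grip_width: 0.0137
```

>>> {"op": "carry_out", "data": {"motion": [[[0.4, 0, 0, 0, 0, 0, 1.0], [0.7, 0, 0, 0, 0, 0, 1.0], [0.8, 0, 0, 0, 0, 0, 1.0], [0.8, 0, 0, 0, 0, 0, 1.0]]]}}

```text
time_s: 10.22
position: [0.5367, -0.1647, 0.1395]
tool_rot: [[-0.001, 0.939, 0.343], [0.001, 0.343, -0.939], [-1.0, -0.001, -0.001]]
ft_force: [-0.9, 0.1, -0.3]
grip_width: 0.0134
```

>>> {"op": "carry_out", "data": {"motion": [[[0.15, 0, 0, 0, 0, 0, 1.0], [0.3, 0, 0, 0, 0, 0, 1.0], [0.4, 0, 0, 0, 0, 0, 1.0], [0.45, 0, 0, 0, 0, 0, 1.0], [0.45, 0, 0, 0, 0, 0, 1.0]]]}}

```text
time_s: 10.63
position: [0.537, -0.1652, 0.1356]
tool_rot: [[-0.0, 0.939, 0.343], [0.0, 0.343, -0.939], [-1.0, -0.0, -0.0]]
ft_force: [-0.1, 0.1, -0.8]
grip_width: 0.0134
```

>>> {"op": "carry_out", "data": {"motion": [[[0.1, 0, 0, 0, 0, 0, 1.0], [0.2, 0, 0, 0, 0, 0, 1.0], [0.2, 0, 0, 0, 0, 0, 1.0]]]}}

```text
time_s: 10.88
position: [0.537, -0.1653, 0.1334]
tool_rot: [[-0.0, 0.939, 0.343], [0.0, 0.343, -0.939], [-1.0, -0.0, -0.0]]
ft_force: [-0.3, -0.3, -0.2]
grip_width: 0.0137
```

>>> {"op": "carry_out", "data": {"motion": [[[0.1, 0, 0, 0, 0, 0, 1.0], [0.25, 0, 0, 0, 0, 0, 1.0], [0.4, 0, 0, 0, 0, 0, 1.0], [0.4, 0, 0, 0, 0, 0, 1.0]]]}}

```text
time_s: 11.22
position: [0.5369, -0.1652, 0.1292]
tool_rot: [[-0.001, 0.939, 0.343], [0.0, 0.343, -0.939], [-1.0, -0.0, -0.001]]
ft_force: [-0.3, 0.2, 0.1]
grip_width: 0.0132
```

>>> {"op": "carry_out", "data": {"motion": [[[0.3, 0, 0, 0, 0, 0, 1.0], [0.6, 0, 0, 0, 0, 0, 1.0], [0.9, 0, 0, 0, 0, 0, 1.0], [1.2, 0, 0, 0, 0, 0, 1.0], [1.5, 0, 0, 0, 0, 0, 1.0]]]}}

```text
time_s: 11.63
position: [0.537, -0.1653, 0.1142]
tool_rot: [[-0.0, 0.939, 0.343], [0.0, 0.343, -0.939], [-1.0, -0.0, -0.0]]
ft_force: [0.7, 0.3, -0.7]
grip_width: 0.0134
```

>>> {"op": "carry_out", "data": {"motion": [[[0.05, 0, 0, 0, 0, 0, 1.0], [0.15, 0, 0, 0, 0, 0, 1.0], [0.25, 0, 0, 0, 0, 0, 1.0], [0.25, 0, 0, 0, 0, 0, 1.0]]]}}

```text
time_s: 11.97
position: [0.537, -0.1653, 0.112]
tool_rot: [[-0.0, 0.939, 0.343], [0.0, 0.343, -0.939], [-1.0, -0.0, -0.0]]
ft_force: [-0.5, -0.2, -0.2]
grip_width: 0.0134
```

>>> {"op": "carry_out", "data": {"motion": [[[0.1, 0, 0, 0, 0, 0, 1.0], [0.15, 0, 0, 0, 0, 0, 1.0], [0.15, 0, 0, 0, 0, 0, 1.0]]]}}

```text
time_s: 12.22
position: [0.5372, -0.1654, 0.111]
tool_rot: [[0.001, 0.939, 0.343], [-0.0, 0.343, -0.939], [-1.0, 0.0, 0.001]]
ft_force: [-0.7, 0.1, 2.5]
grip_width: 0.0139
```

>>> {"op": "carry_out", "data": {"motion": [[[0.1, 0, 0, 0, 0, 0, 1.0], [0.15, 0, 0, 0, 0, 0, 1.0], [0.15, 0, 0, 0, 0, 0, 1.0]]]}}

```text
time_s: 12.47
position: [0.5372, -0.1654, 0.1099]
tool_rot: [[0.001, 0.939, 0.343], [-0.001, 0.343, -0.939], [-1.0, 0.001, 0.001]]
ft_force: [-1.4, 1.2, 7.9]
grip_width: 0.0136
```

>>> {"op": "carry_out", "data": {"motion": [[[0.1, 0, 0, 0, 0, 0, 1.0], [0.1, 0, 0, 0, 0, 0, 1.0]]]}}

```text
time_s: 12.63
position: [0.5373, -0.1654, 0.1092]
tool_rot: [[0.001, 0.939, 0.343], [-0.001, 0.343, -0.939], [-1.0, 0.001, 0.001]]
ft_force: [-2.6, 0.9, 11.3]
grip_width: 0.0135
```

The force at station1 follows the same rising curve, so it is jammed too. I'm going to station2.

>>> {"op": "carry_out", "data": {"motion": [[[-0.3, 0, 0, 0, 0, 0, 1.0], [-1, 0, 0, 0, 0, 0, 1.0], [-2, 0, 0, 0, 0, 0, 1.0], [-3, 0, 0, 0, 0, 0, 1.0], [-4.0, 0, 0, 0, 0, 0, 1.0]]]}}

```text
time_s: 13.05
position: [0.5371, -0.1653, 0.1492]
tool_rot: [[0.0, 0.939, 0.343], [-0.0, 0.343, -0.939], [-1.0, 0.0, 0.0]]
ft_force: [0.5, 0.5, -0.5]
grip_width: 0.0137
```

>>> {"op": "carry_out", "data": {"motion": [[[0, 0, 0, 0, 0, 0, 1.0], [0, 0, 1.5, 0, 0, 0, 1.0], [0, -0.03, 3.5, 0, 0, 0, 1.0], [0, -0.03, 5.5, 0, 0, 0, 1.0], [0, -0.03, 5.5, 0, 0, 0, 1.0]]]}}

```text
time_s: 13.47
position: [0.5564, -0.22, 0.1479]
tool_rot: [[0.001, 0.94, 0.341], [-0.001, 0.341, -0.94], [-1.0, 0.0, 0.002]]
ft_force: [0.0, 0.7, -0.9]
grip_width: 0.0137
```

>>> {"op": "carry_out", "data": {"motion": [[[0.4, 0, 0, 0, 0, 0, 1.0], [0.7, 0, 0, 0, 0, 0, 1.0], [0.8, 0, 0, 0, 0, 0, 1.0], [0.8, 0, 0, 0, 0, 0, 1.0]]]}}

```text
time_s: 13.8
position: [0.5553, -0.2163, 0.1397]
tool_rot: [[-0.001, 0.939, 0.344], [0.001, 0.344, -0.939], [-1.0, -0.001, -0.001]]
ft_force: [-0.8, 0.2, -0.9]
grip_width: 0.0135
```

>>> {"op": "carry_out", "data": {"motion": [[[0.15, 0, 0, 0, 0, 0, 1.0], [0.3, 0, 0, 0, 0, 0, 1.0], [0.4, 0, 0, 0, 0, 0, 1.0], [0.45, 0, 0, 0, 0, 0, 1.0], [0.45, 0, 0, 0, 0, 0, 1.0]]]}}

```text
time_s: 14.22
position: [0.5556, -0.217, 0.1355]
tool_rot: [[-0.0, 0.939, 0.343], [0.0, 0.343, -0.939], [-1.0, -0.0, -0.0]]
ft_force: [0.3, 0.4, -0.3]
grip_width: 0.0135
```

>>> {"op": "carry_out", "data": {"motion": [[[0.1, 0, 0, 0, 0, 0, 1.0], [0.2, 0, 0, 0, 0, 0, 1.0], [0.2, 0, 0, 0, 0, 0, 1.0]]]}}

```text
time_s: 14.47
position: [0.5556, -0.217, 0.1334]
tool_rot: [[-0.0, 0.939, 0.343], [0.0, 0.343, -0.939], [-1.0, -0.0, -0.0]]
ft_force: [0.4, -0.2, -0.2]
grip_width: 0.0136
```

>>> {"op": "carry_out", "data": {"motion": [[[0.1, 0, 0, 0, 0, 0, 1.0], [0.25, 0, 0, 0, 0, 0, 1.0], [0.4, 0, 0, 0, 0, 0, 1.0], [0.4, 0, 0, 0, 0, 0, 1.0]]]}}

```text
time_s: 14.8
position: [0.5555, -0.217, 0.1292]
tool_rot: [[-0.001, 0.939, 0.343], [0.0, 0.343, -0.939], [-1.0, -0.0, -0.001]]
ft_force: [0.5, -0.1, -0.4]
grip_width: 0.0138
```

>>> {"op": "carry_out", "data": {"motion": [[[0.3, 0, 0, 0, 0, 0, 1.0], [0.6, 0, 0, 0, 0, 0, 1.0], [0.9, 0, 0, 0, 0, 0, 1.0], [1.2, 0, 0, 0, 0, 0, 1.0], [1.5, 0, 0, 0, 0, 0, 1.0]]]}}

```text
time_s: 15.22
position: [0.5556, -0.217, 0.1142]
tool_rot: [[-0.0, 0.939, 0.343], [0.0, 0.343, -0.939], [-1.0, -0.0, -0.0]]
ft_force: [-0.8, -0.4, -1.4]
grip_width: 0.0134
```

>>> {"op": "carry_out", "data": {"motion": [[[0.05, 0, 0, 0, 0, 0, 1.0], [0.15, 0, 0, 0, 0, 0, 1.0], [0.25, 0, 0, 0, 0, 0, 1.0], [0.25, 0, 0, 0, 0, 0, 1.0]]]}}

```text
time_s: 15.55
position: [0.5559, -0.2171, 0.1123]
tool_rot: [[0.001, 0.939, 0.343], [-0.0, 0.343, -0.939], [-1.0, 0.001, 0.0]]
ft_force: [1.7, 0.4, 0.4]
grip_width: 0.0134
```

>>> {"op": "carry_out", "data": {"motion": [[[0.1, 0, 0, 0, 0, 0, 1.0], [0.2, 0, 0, 0, 0, 0, 1.0], [0.3, 0, 0, 0, 0, 0, 1.0], [0.3, 0, 0, 0, 0, 0, 1.0]]]}}

```text
time_s: 15.88
position: [0.5558, -0.2172, 0.1093]
tool_rot: [[0.001, 0.939, 0.343], [-0.0, 0.343, -0.939], [-1.0, 0.0, 0.001]]
ft_force: [1.1, -0.1, 2.8]
grip_width: 0.0133
```

The force here is only about 3.5 N at the depth where the others gave 12 N. I'll keep pushing down in steps.

>>> {"op": "carry_out", "data": {"motion": [[[0.1, 0, 0, 0, 0, 0, 1.0], [0.2, 0, 0, 0, 0, 0, 1.0], [0.3, 0, 0, 0, 0, 0, 1.0], [0.3, 0, 0, 0, 0, 0, 1.0]]]}}

```text
time_s: 16.22
position: [0.5555, -0.2171, 0.1058]
tool_rot: [[-0.0, 0.939, 0.343], [-0.0, 0.343, -0.939], [-1.0, -0.0, -0.0]]
ft_force: [0.8, 0.4, 2.2]
grip_width: 0.0136
```

>>> {"op": "carry_out", "data": {"motion": [[[0.1, 0, 0, 0, 0, 0, 1.0], [0.2, 0, 0, 0, 0, 0, 1.0], [0.3, 0, 0, 0, 0, 0, 1.0], [0.3, 0, 0, 0, 0, 0, 1.0]]]}}

```text
time_s: 16.55
position: [0.5555, -0.217, 0.1028]
tool_rot: [[-0.0, 0.939, 0.343], [0.0, 0.343, -0.939], [-1.0, -0.0, -0.0]]
ft_force: [0.9, 0.8, 1.7]
grip_width: 0.0139
```

>>> {"op": "carry_out", "data": {"motion": [[[0.1, 0, 0, 0, 0, 0, 1.0], [0.2, 0, 0, 0, 0, 0, 1.0], [0.3, 0, 0, 0, 0, 0, 1.0], [0.4, 0, 0, 0, 0, 0, 1.0], [0.4, 0, 0, 0, 0, 0, 1.0]]]}}

```text
time_s: 16.97
position: [0.5555, -0.217, 0.0989]
tool_rot: [[-0.0, 0.939, 0.343], [0.0, 0.343, -0.939], [-1.0, -0.0, -0.0]]
ft_force: [0.9, 0.8, 1.4]
grip_width: 0.0136
```

>>> {"op": "carry_out", "data": {"motion": [[[0.1, 0, 0, 0, 0, 0, 1.0], [0.2, 0, 0, 0, 0, 0, 1.0], [0.2, 0, 0, 0, 0, 0, 1.0]]]}}

```text
time_s: 17.22
position: [0.5556, -0.2171, 0.0969]
tool_rot: [[-0.0, 0.939, 0.343], [0.0, 0.343, -0.939], [-1.0, -0.0, -0.0]]
ft_force: [1.5, 0.4, 1.5]
grip_width: 0.0134
```

>>> {"op": "carry_out", "data": {"motion": [[[0.1, 0, 0, 0, 0, 0, 1.0], [0.1, 0, 0, 0, 0, 0, 1.0]]]}}

```text
time_s: 17.38
position: [0.5557, -0.2171, 0.0961]
tool_rot: [[0.0, 0.939, 0.343], [-0.0, 0.343, -0.939], [-1.0, 0.0, 0.0]]
ft_force: [1.3, 0.8, 2.8]
grip_width: 0.0137
```

>>> {"op": "carry_out", "data": {"motion": [[[0.1, 0, 0, 0, 0, 0, 1.0], [0.1, 0, 0, 0, 0, 0, 1.0], [0.1, 0, 0, 0, 0, 0, 1.0]]]}}

```text
time_s: 17.63
position: [0.5557, -0.2171, 0.0955]
tool_rot: [[0.0, 0.939, 0.343], [-0.0, 0.343, -0.939], [-1.0, 0.0, 0.0]]
ft_force: [0.2, 1.5, 4.8]
grip_width: 0.0136
```

>>> {"op": "carry_out", "data": {"motion": [[[0.1, 0, 0, 0, 0, 0, 1.0], [0.1, 0, 0, 0, 0, 0, 1.0], [0.1, 0, 0, 0, 0, 0, 1.0]]]}}

```text
time_s: 17.88
position: [0.5557, -0.2171, 0.0949]
tool_rot: [[0.001, 0.939, 0.343], [-0.001, 0.343, -0.939], [-1.0, 0.0, 0.001]]
ft_force: [-1.0, 2.0, 7.9]
grip_width: 0.014
```

The collar is seated: the force climbs at about 5 N/mm from z≈0.0965. I'll ease off, release and retreat upward.

>>> {"op": "carry_out", "data": {"motion": [[[-0.08, 0, 0, 0, 0, 0, 1.0], [-0.16, 0, 0, 0, 0, 0, 1.4], [-0.16, 0, 0, 0, 0, 0, 2.0], [-0.16, 0, 0, 0, 0, 0, 3.0], [-0.16, 0, 0, 0, 0, 0, 4.0]]], "grip_force": 20}}

```text
time_s: 18.3
position: [0.5553, -0.217, 0.0952]
tool_rot: [[-0.001, 0.939, 0.343], [0.001, 0.343, -0.939], [-1.0, -0.001, -0.001]]
ft_force: [0.4, 0.2, -0.3]
grip_width: 0.0398
```

>>> {"op": "carry_out", "data": {"motion": [[[0, 0, 0, 0, 0, 0, 4.0], [-1, 0, 0, 0, 0, 0, 4.0], [-3, 0, 0, 0, 0, 0, 4.0], [-6, 0, 0, 0, 0, 0, 4.0], [-9, 0, 0, 0, 0, 0, 4.0]]]}}

```text
time_s: 18.72
position: [0.5553, -0.2169, 0.187]
tool_rot: [[-0.001, 0.939, 0.343], [0.001, 0.343, -0.939], [-1.0, -0.001, -0.001]]
ft_force: [0.6, 0.4, 0.2]
grip_width: 0.0403
```

>>> {"op": "carry_out", "data": {"motion": [[[-2, 0, 0, 0, 0, 0, 4.0], [-3, 0, 0, 0, 0, 0, 4.0], [-3, 0, 0, 0, 0, 0, 4.0], [-3, 0, 0, 0, 0, 0, 4.0]]]}}

```text
time_s: 19.05
position: [0.5554, -0.2169, 0.2152]
tool_rot: [[-0.001, 0.939, 0.343], [0.0, 0.343, -0.939], [-1.0, -0.0, -0.001]]
ft_force: [0.5, -1.0, -0.7]
grip_width: 0.0401
```

Run:
```python
from h import *
s=snap("side","side4.png")
a=np.array([.5556,-.217,.066]); ey=np.array([-.344,.939,0]); ex=np.array([.939,.344,0])
for nm,P in(("collar bottom near L/R",[a+.014*ey+.008*ex,a+.014*ey-.008*ex]),("handle top near L/R",[a+[0,0,.061]+.013*ey+.007*ex,a+[0,0,.061]+.013*ey-.007*ex])): print(nm,[((proj(s,p)-[255,110])*8).round(0).tolist() for p in P])
c=s["image"][110:185,255:355]
cv2.imwrite("pics/c4.png",cv2.resize(c[:,:,::-1],None,fx=8,fy=8,interpolation=cv2.INTER_CUBIC)); print(env.observe()["ft_force"])
```

```text
collar bottom near L/R [[353.0, 468.0], [397.0, 462.0]]
handle top near L/R [[366.0, 312.0], [406.0, 308.0]]
[ 0.25304179 -0.12703142 -0.78062128]
```

View pics/c4.png

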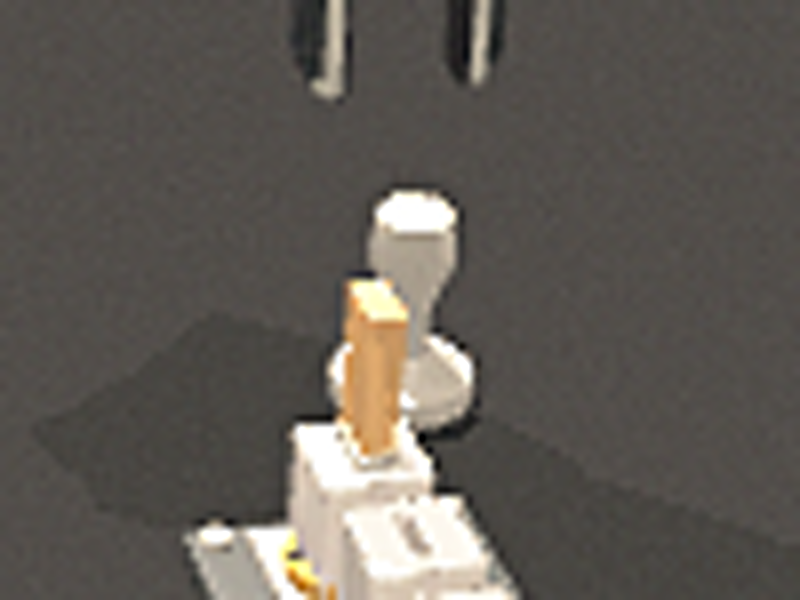

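The crop shows the gauge upright, released, with its collar flush on the last carrier. The handle top is at crop (362–406, 319), predicted ~310, and the collar's lower edge is at ~465, predicted 462–468. The fingers are well clear and the tamper is undisturbed. I'm handing it in.

```bash
python3 -c "
from h import *
print(env.close_job(), env.observe()['time_s'])"
```

```text
the job is handed in; nothing more can be done
the job is handed in; nothing more can be done
```

The gauge is in station2, the carrier at −55 mm along the plate's y, pushed home and released. The job was handed in at about 19 s and reports no verdict.

- **Tries:** I took the gauge from the rest by its handle and tried the gaps in order.
  - **station0 and station1:** both jammed about 25 mm down, the force rising steadily to 12–13 N, so I backed out of each.
  - **station2:** it let the blade through with about 2–4 N of drag. The push then rose at about 5 N/mm at the collar height, to about 8.5 N, so the collar was down.
- **Last checks:** the final side picture shows the gauge upright, the collar flush on the carrier, the fingers well clear and the tamper standing undisturbed. The arm never went near the pitcher or cup, but I did not look at them again at the end.
- **Disagreements:**
  - The two cameras differed by about 2 mm on where the gaps lie across the plate. A spot between the two entered every gap freely.
  - In the last picture the handle top appeared about 1 pixel (about 2 mm) lower than predicted, while the collar edge matched.

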